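# Ready the dust extractor for stone work

## Robot

A 7-joint arm with a two-finger parallel gripper is mounted at the origin on the work surface. World frame = base frame: x ahead of the robot, y to its left, z up, the work surface at z = 0. Lengths are in m, angles in rad, forces in N, time in s.
With the tool pointing down it reaches from about 0.425 to 0.825 m from the base axis. Payload 3.6 kg.
Tool frame: the origin (TCP) lies on the centre line of the jaws, within the pads' length; the fingertips stand 17 mm ahead of it and the grasp point (between the pads) lies 2 mm behind it; z points along the fingers, y is the line along which they close (so a half turn about z gives the same grasp; the last joint's range is limited). The gripper opens to 85 mm and grips with 20 to 120 N. Pads are 22 mm wide; open, the fingers measure 114 mm over their backs; the gripper's body (76 mm by 85 mm) begins 54 mm behind the grasp point. The pads swing forward as they close: fully open they stand 13 mm farther back than shut.
Start: joints at [-1.181, 0.615, -0.013, 1.423, 0.008, 1.103, -0.04], TCP at [0.263, 0.594, 0.248] pointing down, gripper open.
Joint ranges: [-3.12, 3.12], [-0.3, 2.06], [-1.34, 1.32], [0.26, 2.42], [-1.36, 4.5], [0.01, 1.98], [-2.84, 2.84]. Speed limits (rad/s): [2.79, 2.79, 3.14, 3.14, 3.14, 3.14, 3.14].

## Interface

Orientations are given as a unit quaternion [x, y, z, w].
In Python, from station import * gives the robot as it stands. Calls block until the motion is done:
- move_ptp(position, orientation): joint-space move of the TCP to a pose.
- servo_line(position, ori=None, rate=0.15): straight line of the TCP; ori=None keeps the orientation; rate is the mean speed in m/s.
- move_j(angles): joint-space move.
- gripper_to(opening, newtons=None): finger opening in m; newtons is the grip in N (None keeps the last); returns when the fingers have stopped.
- pause(seconds).
- inverse_kinematics(position, orientation): joint angles nearest the present ones, or None.
- observe(): the state.
- capture(name): name is "scene" or "top"; returns a dict with "image" (480x640x3 uint8, red, green, blue), "fx", "fy", "cx", "cy" (pixels), "R" (3x3) and "t" (3): a world point X has camera coordinates R X + t. Camera axes: x right, y down, z forward; pixel columns grow to the right and rows downward; lengths in m; the calibration is good to about 2 mm. A picture is of the moment at which its call begins. There is no depth.
A pose or a line that the arm cannot do raises MotionError and nothing moves.
- finish_job(): hands the job in; it is judged then, once.
The state is a dict: "time": time; "qpos": joint angles; "joint_velocities": joint speeds; "joint_efforts": joint torques, N m; "position": TCP position; "tcp_rot": TCP orientation; "ft_force": force on the tool from outside, world axes, zero at the start; "ft_torque": the same for the moment, N m; "opening": finger opening in m; "grip_force": force on a finger pad.
Only numpy, scipy, OpenCV 4.12 (cv2) and the standard library are available. Lean on these libraries where they do the work, as an engineer would, in place of code of your own. Each camera call takes 0.05 s, during which the arm holds its last target. There are 200 camera calls.

## Task

The filter has just been changed in the blue dust extractor on the bench. First push its open filter drawer fully home, then slide the black suction slider on top of it along its track until the slider's white line is level with the green pointer (not the orange one). Leave the other things on and around the extractor where they are.

Things in the scene. Friction and masses are not known exactly. Their poses are not given: they have to be found in the camera images.
- extractor: Fixed blue box, 260 (its x) by 360 (its y) by 110 mm high. Origin: centre of its underside, on the bench. Its drawer front faces its own -x, roughly towards the robot. On top, an aluminium track 44 mm wide and 12 mm high runs along its y at x = -50 mm, from y = -100 to +100 mm; the track's upper face is 122 mm above the bench.
- filter_drawer (a joint): How far the filter drawer stands open, in m: 0 is fully home (its grey front against the box), and it grows as the drawer comes out along the extractor's -x. It moves easily and stays where it is left.
- drawer_lip (a point): Middle of the outer face of the black pull lip on the drawer's grey front; moves with the drawer. The lip is 120 mm long (y), 14 mm high and sticks out 14 mm; this point is 75 mm above the bench. The front is 352 mm wide and spans 14 to 98 mm above the bench. With the drawer home this point is at extractor x = -144 mm.
- suction_slider (a joint): Position of the suction slider along its track, in m: 0 to 0.15, growing along the extractor's +y. At 0 the slider's centre is at extractor y = -75 mm, at 0.15 at y = +75 mm. It stays where it is left.
- slider_top (a point): Centre of the top of the black slider grip, on its white line; 156 mm above the bench. The grip is a block 30 mm along the extractor's x, 22 mm along its y (the sliding direction) and 34 mm high, just above the track. Axes parallel to the extractor's.
- green_pointer: Marks the wanted suction: a fixed green clip 33 mm long (x), 14 mm wide (y), 8 mm high on the extractor's top, beside the track on its far (+x) side, its tip towards the track. Origin: on its centre line, underside, 110 mm above the bench, at extractor x = 0. Axes parallel to the extractor's; the slider is set when its centre has the pointer's y.
- orange_pointer: The same clip in orange, marking another setting; not wanted now. Same origin and axes.
- stamp_case: Loose black open case of metal stamps, 90 by 130 by 28 mm high. Origin: centre of its underside. To be left alone.
- screwdriver: Loose screwdriver with an orange handle lying on the bench, about 200 mm long. To be left alone.
- cleaner_bottle: Loose white bottle with a blue cap, 64 mm across, 170 mm high, standing on the bench to the left of the extractor. Origin: centre of its underside. To be left alone.
- wax_tin: Loose small round tin with a red band, 52 mm across, 35 mm high, on the rear of the extractor's top. Origin: centre of its underside. To be left alone.
- tape_roll: Loose yellow roll, 68 mm across, 24 mm high, on the rear of the extractor's top. Origin: centre of its underside. To be left alone.
- stone_sample: Loose grey stone tile 70 by 70 by 20 mm high on the bench to the right of the extractor. Origin: centre of its underside. To be left alone.

How it is judged:
On the way, in this order (a step that is already met when the one before it is completed fails the run):
1. the filter drawer is pushed fully home (value of joint filter_drawer below 0.004 m), for 0.2 s.
2. with the drawer home, the slider stands level with the green pointer (value of joint filter_drawer below 0.004 m and y of slider_top in the frame of green_pointer between -0.006 and 0.006 m), for 0.2 s.
At the end, for the whole second after the job is handed in: The filter drawer is home (within 4 mm of its stop), the slider's centre is within 6 mm of the green pointer along the track, and both are at rest (all of step 2 and velocity of joint filter_drawer between -0.01 and 0.01 m/s and velocity of joint suction_slider between -0.01 and 0.01 m/s); the robot touches nothing.
It fails at once if a loose thing on or around the extractor (case, screwdriver, bottle, tin, yellow roll, stone tile) is shifted by more than 30 mm (distance of any of stamp_case, screwdriver, cleaner_bottle, wax_tin, tape_roll, stone_sample from where it was at the start of the episode above 0.03 m).
It also fails if it takes over 43 s, if anything falls off the work surface, if the arm or the gripper's body presses on something with over 40 N, if the wrist force passes 120 N, or if a joint passes its speed limit or range.

## Working session

There is one attempt and no reset: what is moved stays moved. The work goes in short steps, each a Python script; the robot and the scene stay as the last script left them, time stands still between calls to the robot, and variables do not carry over. Pictures are saved under pics/ and viewed, at most 10 in all, crops included, and the job is handed in when it is done.

```bash
mkdir -p pics; cat > h.py <<'E'
from station import *
import numpy as np, cv2, pickle
def snap(n,f):
    c=capture(n); pickle.dump(c,open(f'pics/{f}.pkl','wb')); cv2.imwrite(f'pics/{f}.png',c["image"][:,:,::-1]); return c
def load(f): return pickle.load(open(f'pics/{f}.pkl','rb'))
def px(c,u,v,z):
    R=np.array(c["R"]);t=np.array(c["t"]); d=R.T@np.array([(u-c["cx"])/c["fx"],(v-c["cy"])/c["fy"],1]); o=-R.T@t
    return o+d*(z-o[2])/d[2]
def proj(c,X):
    p=np.array(c["R"])@np.array(X)+np.array(c["t"]); return np.array([c["fx"]*p[0]/p[2]+c["cx"],c["fy"]*p[1]/p[2]+c["cy"]])
E
python3 - <<'E'
from h import *
for n in ("scene","top"):
    c=snap(n,n+"0"); print(n,c["fx"],-np.array(c["R"]).T@np.array(c["t"]),c["R"])
s=observe();print(s["tcp_rot"],s["time"],s["opening"])
E
```

```text
scene 552.964724379462 [ 1.44559983 -0.2572614   0.98487579] [[ 0.28517615  0.95840294  0.01176323]
 [ 0.65968529 -0.18735864 -0.72781321]
 [-0.69533437  0.215315   -0.68567453]]
top 486.26499614462307 [ 0.37915102 -0.01048501  1.19577691] [[-0.01741142 -0.99955104 -0.02438342]
 [-0.98710801  0.02106517 -0.15866328]
 [ 0.15910569  0.02130652 -0.98703162]]
[ 2.06877944e-01  9.78366023e-01 -1.17837703e-03 -2.30478279e-04] 0.1 0.08552053658555557
```

View pics/top0.png

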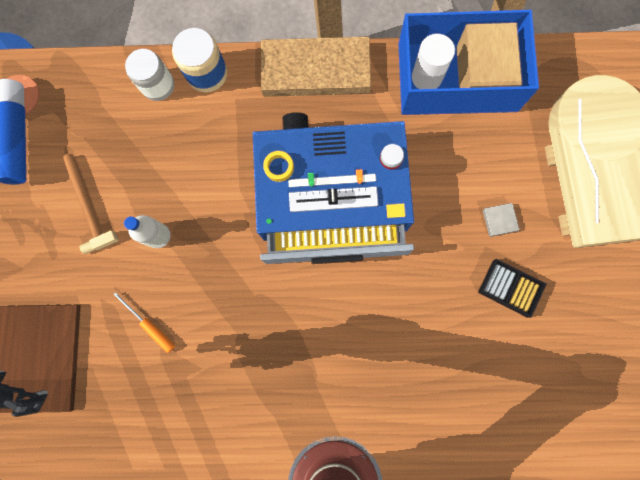

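View pics/scene0.png

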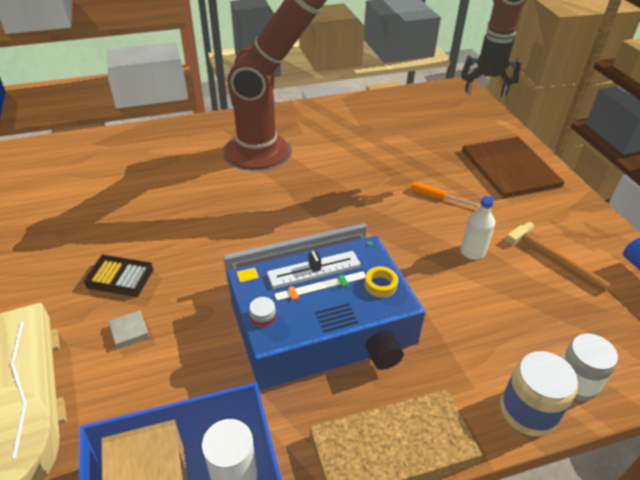

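The top view shows the extractor at columns 253–412, rows 122–262. The drawer is open at the bottom with its lip near (337,259). The slider is near (333,196), the green pointer near (311,179) and the orange near (360,176). I'll enlarge this area.

```bash
python3 - <<'E'
import cv2
a=cv2.imread('pics/top0.png')[112:272,240:430]
cv2.imwrite('pics/crop0.png',cv2.resize(a,None,fx=4,fy=3.75*4/3.75*0.9375,interpolation=cv2.INTER_CUBIC)) # 760x600
a=cv2.imread('pics/scene0.png')[220:330,220:410]
cv2.imwrite('pics/crop1.png',cv2.resize(a,None,fx=4,fy=4,interpolation=cv2.INTER_CUBIC))
E
```

```text
(no output)
```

View pics/crop0.png

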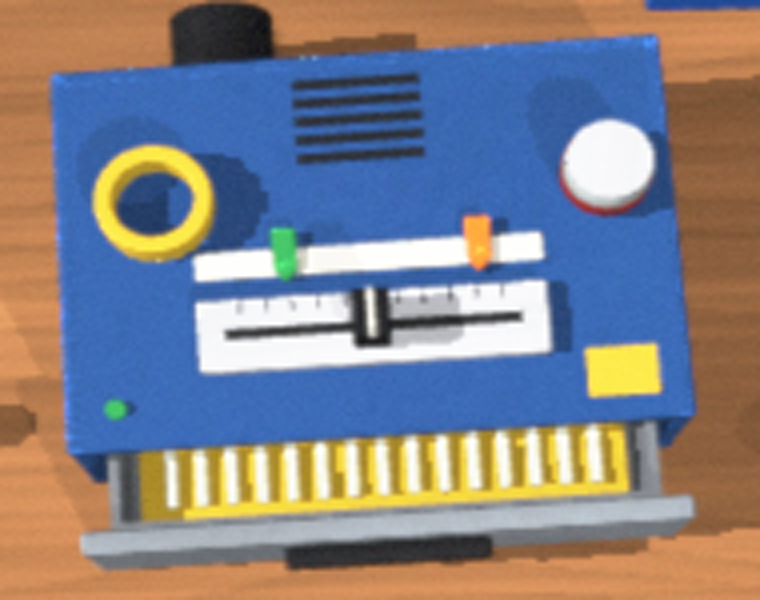

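View pics/crop1.png

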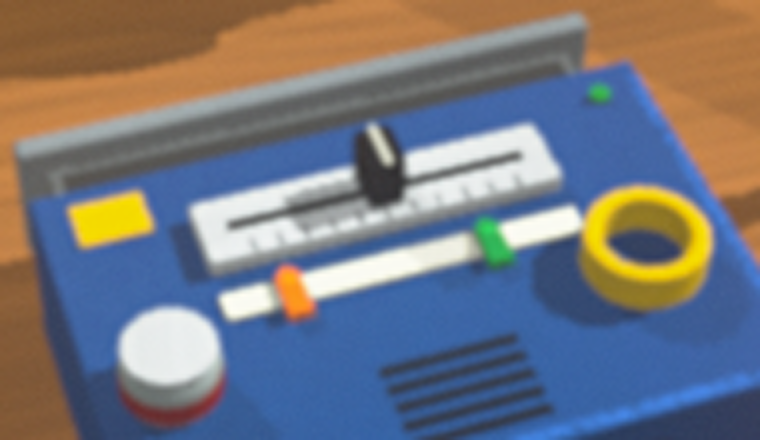

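Crop0 (4× columns, 3.75× rows) gives these positions:
- **Top corners:** (52,75), (657,37), (693,413) and (68,453).
- **Track corners:** (195,303), (548,280), (552,350) and (201,374).
- **Slider top line:** (372,288) to (375,340).
- **Green pointer:** (283,229) back to (286,278) tip.
- **Drawer front and lip:** top edge from (82,537) to (693,497), lip at (288–492, ~555).

Crop1 agrees on which pointer is which. Next I'll fit the extractor pose.

```bash
python3 - <<'E'
from h import *
from scipy.optimize import least_squares
c=load('top0'); s=load('scene0')
f=lambda x,y:(240+(x+.5)/4-.5,112+(y+.5)/3.75-.5)
g=lambda x,y:(220+(x+.5)/4-.5,220+(y+.5)/4-.5)
A=[((.13,.18,.11),(52,75)),((.13,-.18,.11),(657,37)),((-.13,-.18,.11),(693,413)),((-.13,.18,.11),(68,453)),
((-.028,.1,.122),(195,303)),((-.028,-.1,.122),(548,280)),((-.072,-.1,.122),(552,350)),((-.072,.1,.122),(201,374))]
B=[((-.028,-.1,.122),(213,273)),((-.072,-.1,.122),(189,206)),((-.072,.1,.122),(532,124)),((-.028,.1,.122),(562,184))]
def W(p,L):
    a=p[2];return np.array([p[0]+L[0]*np.cos(a)-L[1]*np.sin(a),p[1]+L[0]*np.sin(a)+L[1]*np.cos(a),L[2]])
def res(p): return np.concatenate([proj(c,W(p,L))-f(*q) for L,q in A]+[proj(s,W(p,L))-g(*q) for L,q in B])
r=least_squares(res,[.65,0,0]);p=r.x;print(p,np.round(r.fun.reshape(-1,2),1).tolist())
def loc(X):
    a=p[2];d=X[:2]-p[:2];return np.array([d[0]*np.cos(a)+d[1]*np.sin(a),-d[0]*np.sin(a)+d[1]*np.cos(a)])
F=lambda q,z:loc(px(c,*f(*q),z)); G=lambda q,z:loc(px(s,*g(*q),z))
print('green top',F((283,231),.118),F((286,276),.118),'scene',G((486,221),.118),G((499,256),.118))
print('orange',F((476,217),.118),F((480,268),.118))
print('slider',F((372,288),.156),F((375,340),.156),'scene',G((373,126),.156),G((390,161),.156))
print('drawer front top edge z.098',F((82,537),.098),F((693,497),.098),F((84,552),.098),F((692,516),.098))
print('lip',F((288,569),.068),F((492,556),.068))
np.save('pose.npy',p)
E
```

```text
[ 0.70189447 -0.00709055  0.04568643] [[-1.2, -2.5], [0.3, -3.0], [1.6, 5.4], [-0.7, 5.2], [-0.2, -2.0], [-0.7, -1.8], [-0.2, -1.7], [-0.7, -2.1], [-1.0, -1.7], [-0.7, 0.6], [-0.2, 0.4], [-0.0, -1.2]]
green top [0.0101732  0.04732338] [-0.01834978  0.04728001] scene [-0.01544541  0.05090211] [0.01040104 0.04820043]
orange [ 0.0112189  -0.06378278] [-0.02107832 -0.06366008]
slider [-0.03964919 -0.00085794] [-0.07103272 -0.000431  ] scene [-0.0671001   0.00410948] [-0.03928864  0.0039344 ]
drawer front top edge z.098 [-0.16825996  0.17391451] [-0.16691277 -0.17494942] [-0.17752603  0.17316156] [-0.17846572 -0.1733151 ]
lip [-0.19209112  0.05887349] [-0.19181237 -0.06029306]
```

The two front-corner residuals show that the box body ends about 12 mm short, behind the drawer front, so I'll refit without those corners. Then I'll push the drawer.

```bash
cat >> h.py <<'E'
def W(p,L):
    a=p[2];return np.array([p[0]+L[0]*np.cos(a)-L[1]*np.sin(a),p[1]+L[0]*np.sin(a)+L[1]*np.cos(a),L[2]])
def loc(p,X):
    a=p[2];d=np.array(X)[:2]-p[:2];return np.array([d[0]*np.cos(a)+d[1]*np.sin(a),-d[0]*np.sin(a)+d[1]*np.cos(a)])
def quat(p): return [-np.sin(p[2]/2),np.cos(p[2]/2),0,0]
E
python3 - <<'E'
from h import *
from scipy.optimize import least_squares
c=load('top0'); s=load('scene0')
f=lambda x,y:(240+(x+.5)/4-.5,112+(y+.5)/3.75-.5)
g=lambda x,y:(220+(x+.5)/4-.5,220+(y+.5)/4-.5)
A=[((.13,.18,.11),(52,75)),((.13,-.18,.11),(657,37)),
((-.028,.1,.122),(195,303)),((-.028,-.1,.122),(548,280)),((-.072,-.1,.122),(552,350)),((-.072,.1,.122),(201,374))]
B=[((-.028,-.1,.122),(213,273)),((-.072,-.1,.122),(189,206)),((-.072,.1,.122),(532,124)),((-.028,.1,.122),(562,184))]
def res(p): return np.concatenate([proj(c,W(p,L))-f(*q) for L,q in A]+[proj(s,W(p,L))-g(*q) for L,q in B])
r=least_squares(res,[.65,0,0]);p=r.x;print(p,np.round(r.fun.reshape(-1,2),1).tolist())
np.save('pose.npy',p)
F=lambda q,z:loc(p,px(c,*f(*q),z)); G=lambda q,z:loc(p,px(s,*g(*q),z))
print('green',F((283,231),.118),F((286,276),.118),'scene',G((486,221),.118),G((499,256),.118))
print('slider',F((372,288),.156),F((375,340),.156),'scene',G((373,126),.156),G((390,161),.156))
print('lip',F((288,569),.068),F((492,556),.068))
gripper_to(0.0,40)
move_ptp(W(p,(-.245,0,.25)),quat(p))
servo_line(W(p,(-.245,0,.082)),rate=.15)
servo_line(W(p,(-.17,0,.082)),rate=.06)
o=observe();print(o["time"],o["opening"],loc(p,o["position"]),o["position"],o["ft_force"])
snap('top','top1')
x=-.17
while x>-.2 and x<-.135:
    x+=.003; servo_line(W(p,(x,0,.082)),rate=.05); o=observe(); F_=np.linalg.norm(o["ft_force"][:2])
    print(round(x,3),loc(p,o["position"])[0].round(4),np.round(o["ft_force"],1))
    if F_>18: break
print(o["time"]); snap('top','top2')
a=np.hstack([cv2.imread('pics/top%d.png'%i)[112:292,240:430] for i in (1,2)])
cv2.imwrite('pics/c2.png',cv2.resize(a,None,fx=2.1,fy=2.1,interpolation=cv2.INTER_CUBIC))
E
```

```text
[ 0.69889031 -0.00708404  0.04492692] [[-1.2, -1.4], [0.4, -1.7], [-0.2, -0.8], [-0.7, -0.5], [-0.1, -0.3], [-0.7, -0.9], [-1.4, -2.8], [-1.0, -0.4], [-0.6, -0.5], [-0.5, -2.1]]
green [0.01313809 0.04718965] [-0.01538485  0.04712463] scene [-0.01248323  0.05074893] [0.01336526 0.04806688]
slider [-0.03664769 -0.00102949] [-0.06803154 -0.00062638] scene [-0.06410236  0.00391708] [-0.03629078  0.00376312]
lip [-0.18913494  0.05858615] [-0.18876568 -0.06058016]
5.825 7.422407031219752e-05 [-1.70012016e-01  4.63877830e-06] [ 0.52904963 -0.01471495  0.08195332] [-0.35552461 -0.17742197 -1.30703571]
-0.167 -0.1667 [-1.3 -0.6  0.8]
-0.164 -0.1635 [-2.2  0.9 -0.3]
-0.161 -0.1604 [-1.7  0.2 -0.3]
-0.158 -0.1575 [-0.9  0.9 -0.1]
-0.155 -0.1545 [-0.8 -0.3 -1. ]
-0.152 -0.1537 [-4.8 -0.3  3.2]
-0.149 -0.1536 [-9.2 -0.5  8. ]
-0.146 -0.1536 [-13.4  -1.3  11.1]
-0.143 -0.1535 [-18.9  -0.4  13.3]
8.125
```

View pics/c2.png

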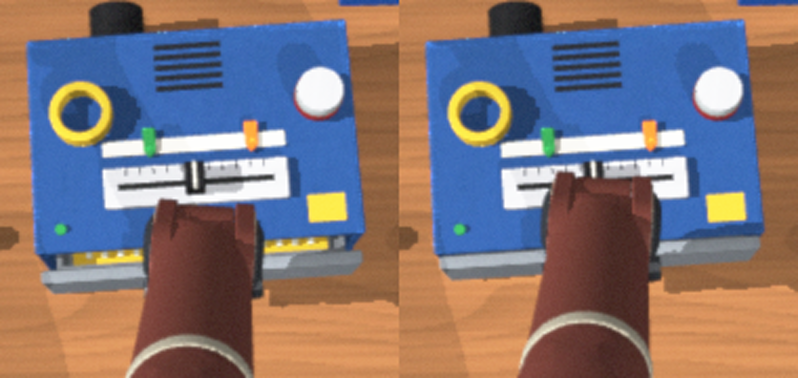

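The left half (before) shows the drawer partly open. In the right half (after) the grey front is flush against the box, and the force rise at x=-0.1536 was a hard stop. Next I'll back off, straddle the slider, grip it and slide it.

```bash
python3 - <<'E'
from h import *
p=np.load('pose.npy')
servo_line(W(p,(-.2,0,.082)),rate=.15)
servo_line(W(p,(-.2,0,.24)),rate=.25)
c=snap('top','top3')
gripper_to(.07)
servo_line(W(p,(-.05,.001,.24)),rate=.25)
servo_line(W(p,(-.05,.001,.149)),rate=.12)
o=observe();print(o["time"],o["ft_force"])
gripper_to(0.0,20)
o=observe();print(o["opening"],o["grip_force"],o["ft_force"],loc(p,o["position"]))
servo_line(W(p,(-.05,.0478,.149)),rate=.05)
o=observe();print(o["time"],o["opening"],o["ft_force"],loc(p,o["position"]))
gripper_to(.07)
servo_line(W(p,(-.05,.0478,.24)),rate=.2)
servo_line(W(p,(-.24,.0,.25)),rate=.25)
print(observe()["time"])
snap('top','top4');snap('scene','scene4')
a=cv2.imread('pics/top4.png')[160:220,270:390]; b=cv2.imread('pics/scene4.png')[235:305,260:380]
r=lambda a:cv2.resize(a,None,fx=5,fy=4,interpolation=cv2.INTER_CUBIC)
cv2.imwrite('pics/c4.png',np.vstack([r(a),r(b)]))
E
```

```text
11.8667 [ 0.63368769 -0.12285512  0.18641928]
0.021445749805254797 23.040381968021393 [-0.1271186   0.38082138  2.0305276 ] [-0.04974289  0.00103379]
13.4417 0.021658675661297203 [-0.2602213  -1.15496812  5.35391524] [-0.04983719  0.04988636]
15.5083
```

View pics/c4.png

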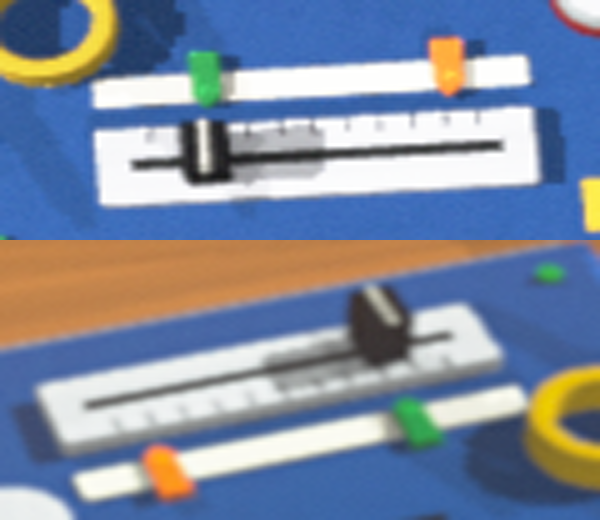

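Top view: slider line from (203,120) to (206,172), green clip from (205,54) to tip (206,103). Scene view (lower half): line from (373,287) to (400,325), green clip top from (406,402) to (425,435). I'll convert both to positions.

```bash
python3 - <<'E'
from h import *
p=np.load('pose.npy');c=load('top4');s=load('scene4')
F=lambda x,y,z:loc(p,px(c,270+(x+.5)/5-.5,160+(y+.5)/4-.5,z)).round(4)
G=lambda x,y,z:loc(p,px(s,260+(x+.5)/5-.5,235+(y-240+.5)/4-.5,z)).round(4)
print('top slider',F(203,120,.156),F(206,172,.156),'green',F(205,54,.118),F(206,103,.118))
print('scene slider',G(373,287,.156),G(400,325,.156),'green',G(406,402,.118),G(425,435,.118))
# HSV centroid of green
for n,k,(r0,r1,c0,c1) in (('top',c,(165,190,295,330)),('scene',s,(325-0-0-60,305,330,360))):
    im=cv2.cvtColor(np.ascontiguousarray(k["image"][r0:r1,c0:c1]),cv2.COLOR_RGB2HSV)
    m=cv2.inRange(im,(50,120,60),(85,255,255)); y,x=np.nonzero(m)
    print(n,len(x),loc(p,px(k,c0+x.mean(),r0+y.mean(),.116)).round(4))
E
```

```text
top slider [-0.0359  0.0485] [-0.0654  0.0489] green [0.0134 0.0467] [-0.0157  0.0479]
scene slider [-0.0634  0.0526] [-0.0324  0.0531] green [-0.012   0.0498] [0.0129 0.0488]
top 69 [0.0011 0.0471]
scene 65 [0.0028 0.0492]
```

The slider reads +1.5 mm in the top view and +3.5 mm in the scene view, so about +2.5 mm on average. That is within tolerance, but there's time for one small correction toward -y.

```bash
python3 - <<'E'
from h import *
p=np.load('pose.npy')
y0=.0497
servo_line(W(p,(-.05,y0,.24)),rate=.25)
servo_line(W(p,(-.05,y0,.149)),rate=.12)
gripper_to(0.0,20); pause(.3)
pos=lambda: loc(p,observe()["position"])[1].round(4)
print('gripped',pos(),observe()["ft_force"].round(1) if hasattr(observe()["ft_force"],'round') else 0)
goal=.0475; cmd=y0
for _ in range(4):
    e=goal-pos()
    if abs(e)<.0006: break
    cmd+=e; servo_line(W(p,(-.05,cmd,.149)),rate=.02); pause(.3); print(cmd.round(4),pos())
gripper_to(.07); pause(.2)
servo_line(W(p,(-.05,cmd,.24)),rate=.2)
servo_line(W(p,(-.24,.0,.25)),rate=.25)
print(observe()["time"])
snap('top','top5');snap('scene','scene5')
a=cv2.imread('pics/top5.png')[160:270,260:420]; b=cv2.imread('pics/scene5.png')[235:305,260:380]
cv2.imwrite('pics/c5.png',np.vstack([cv2.resize(a,(600,320),interpolation=cv2.INTER_CUBIC),cv2.resize(b,(600,280),interpolation=cv2.INTER_CUBIC)]))
E
```

```text
gripped 0.0497 [-0.6 -0.2  4.8]
0.0475 0.0479
21.0667
```

View pics/c5.png

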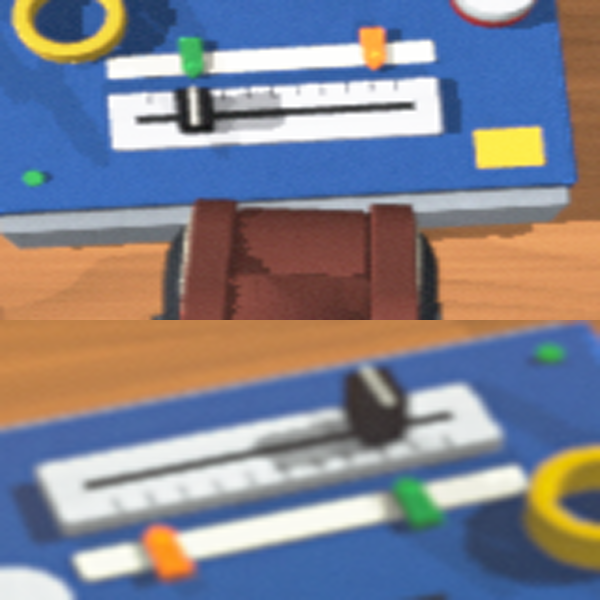

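The slider line, at (194,88)–(197,130) in the upper half, now lines up with the green clip at (191,40)–(193,75), about 0–1 mm off. The drawer front is flush, the other objects haven't moved and the gripper is clear.

```bash
python3 -c "
from station import *
print(finish_job())"
```

```text
the job is handed in; nothing more can be done
None
```

I pushed the drawer fully home and set the slider level with the green pointer (about 1 mm off by the cameras), then handed the job in at about 21 s with the gripper clear; no verdict came back.

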